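# Open the transport lock and take the core pin out of its clips

## Task

The spare core pin is parked in two spring clips on the black holder block, under the tongue of a sliding transport lock. Push the lock's upright grip away from the pin all the way to its end stop, then lift the pin out of the clips and lay it flat in the shallow tray (not the deep bin), setting it down rather than dropping it. Leave the lock fully open and do not disturb the wrench, the brass bush or the aluminium insert.

Things in the scene. Friction and masses are not known exactly. Their poses are not given: they have to be found in the camera images.
- holder: Fixed black steel holder block, 275 x 110 x 40 mm, lying on the bench. Origin on its underside (the block runs from x = -130 to +145 mm, y = -55 to +55 mm of its own frame), z up, top face 40 mm up. The pin is parked along its x axis and the lock slides open along its +x. Anywhere near the robot's middle, turned widely.
- pin_seat (a point): Where the parked pin's middle belongs: holder (-40, 0, 62) mm. Two C-shaped steel spring clips, 16 mm long (x), 32 wide, tops 75 above the bench, mouths up, sit 35 mm either side of it: 54 mm of free pin between them, 10 mm of air beneath. The pin pulls straight up: resistance peaks at some 8 to 18 N in the first 4 mm, gives way beyond 10 mm and is gone after 25 mm.
- lock (a joint): Sliding transport lock on the holder, in m: 0 = shut, 0.060 = open at its end stop (holder +x). It starts shut or nearly so, slides with about 3 N of friction plus a little drag, and stays where it is left.
- lock_grip (a point): Centre of the top of the lock's upright black grip, 130 mm above the bench; the grip is a block 24 mm (holder x) x 36 mm (holder y), its flat faces running from 84 to 130 mm above the bench. From its foot a flat aluminium tongue, 30 mm wide and 6 mm thick with its top 84 mm above the bench, reaches 67 mm back towards the pin (holder -x) and, when shut, covers some 40 mm of the pin's end with a gap of 4 mm; fully open it is 20 mm clear of the pin's end. Axes as the holder's.
- core_pin: Loose plain steel core pin, 150 mm long, 24 mm diameter, about 0.3 kg, with a 32 mm diameter, 12 mm long head at its -x end. Origin on its axis at mid length, x axis along it. Parked in the clips with its axis 62 mm above the bench, its head away from the lock.
- tray: Fixed shallow open tray of grey plastic, 240 (its x) x 150 (its y) x 24 mm high, walls 4 mm, floor 4 mm thick. Origin under its centre. To the left or right of the holder; the deep bin stands on the other side.
- bin: Fixed deep open bin of the same grey plastic and footprint, 240 x 150 x 90 mm high: not for the pin. Origin under its centre.
- wrench: Loose steel wrench, 180 mm long, lying flat beyond the holder; leave it. Origin at its middle.
- bush: Loose brass guide bush (tube), 60 mm diameter, 60 mm tall, standing beyond the holder; leave it. Origin under its centre.
- insert: Loose stepped aluminium mould insert, 70 x 50 x 50 mm, beyond the holder; leave it. Origin under its centre.
Things that resemble listed ones, but are neither listed nor needed, are in the scene too. Of the things like the core_pin, leave any that is green or orange; of the rest the larger one is meant.

How it is judged:
By the outcome, as a careful person would: the job done as asked, in the order asked, and still so for the second after the job is handed in, with the robot touching nothing.
It also fails if it takes over 51 s, if anything falls off the work surface, if the arm or the gripper's body presses on something with over 40 N, if the wrist force passes 120 N, or if a joint passes its speed limit or range.

## Robot

A 7-joint arm with a two-finger parallel gripper is mounted at the origin on the work surface. World frame = base frame: x ahead of the robot, y to its left, z up, the work surface at z = 0. Lengths are in m, angles in rad, forces in N, time in s.
With the tool pointing down it reaches from about 0.4 to 0.85 m from the base axis. Payload 10.4 kg.
Tool frame: the origin (TCP) lies at the very end of the fingers, on their centre line; the grasp point (between the pads) lies 19 mm behind it; z points along the fingers, y is the direction in which the jaws open and shut (so a half turn about z gives the same grasp; the last joint's range is limited). The gripper opens to 87 mm and grips with 3 to 60 N. Pads are 19 mm wide; open, the fingers measure 117 mm over their backs; the gripper's body (75 mm by 190 mm) begins 51 mm behind the grasp point.
Start: joints at [1.202, 0.332, -0.065, 1.46, 0.022, 1.35, -0.088], TCP at [0.212, -0.588, 0.223] pointing down, gripper open.
Joint ranges: [-2.6, 2.6], [-0.5, 2.12], [-1.47, 1.34], [0.16, 2.42], [-1.27, 4.41], [0.06, 2.06], [-2.6, 2.6]. Speed limits (rad/s): [2.22, 2.22, 2.79, 2.79, 3.14, 3.14, 3.14].

## Interface

Orientations are given as a unit quaternion [x, y, z, w].
In Python, from bench import read_state, camera, close_job gives the robot as it stands.
- The arm moves only by the shell command python3 -m inch 'ROWS' [OPENING] [FORCE]. ROWS is JSON, a list of rows, each a list of 6 numbers: the shift along the tool's x, y, z as a fraction of full scale, then the turn, a rotation vector about the tool's x, y, z as a fraction of full scale. In form: [[tx, ty, tz, ax, ay, az], ...]. A call has 1 to 5 rows; each row shifts and turns the commanded pose from where the row before left it, along the tool's axes as they then stand; what a row does not reach is not made up. Full scale, the value 1, is 0.04 m for a shift and 120 degrees for a turn. A row lasts 1/8 s, in which the tool goes at most 62.5 mm and 10.7 degrees, less where a joint would pass 70% of its speed; a pose out of reach is approached as far as the arm can. A call with a number of a shift or a turn outside -1 to 1 is refused whole. A call with a gripper value outside its range is refused whole. OPENING is the opening, from -1 (shut) to 1 (fully open), so that 0 is half open, set as the call begins (- or left out, the last holds). The fingers move at their own pace and stop on an object; FORCE is the grip in N (left out, the last holds). Time passes only in rows, so rows that do not move let the fingers close. It gives the time, the measured TCP pose, the force and the opening at its end, in the units of the state.
- read_state(): the state, without advancing time (a new reading comes with each control period).
- camera(name): name is "scene" or "side" or "wrist"; returns a dict with "img" (384x512x3 uint8, red, green, blue), "depth" (384x512 float32, m along the optical axis (not along the pixel's ray), 0 where there is no reading), "fx", "fy", "cx", "cy" (pixels), "position" and "orientation" of the camera in the world; the wrist camera has in their place "tool_from_camera" (4x4, takes a point from camera to tool coordinates, whose origin is the TCP and whose axes are the flange's). Camera axes: x right, y down, z forward; pixel columns grow to the right and rows downward; lengths in m; the calibration is good to about 2 mm. A picture is of the moment at which its call begins: read the wrist's pose just before it.
- close_job(): hands the job in, once; it reports no verdict.
The state is a dict: "time": time; "joint_positions": joint angles; "joint_vel": joint speeds; "joint_torque": joint torques, N m; "ee_pos": TCP position; "eef_rot": TCP orientation; "ft_force": force on the tool from outside, world axes, zero at the start; "torque": the same for the moment, N m; "width": finger opening in m.
Only numpy, scipy, OpenCV 4.12 (cv2) and the standard library are available. Lean on these libraries where they do the work, as an engineer would, in place of code of your own. Each camera call takes 0.05 s, during which the arm holds its last target.

## Working session

There is one attempt and no reset: what is moved stays moved. The work goes in short steps, Python scripts to look and compute and a shell command to move; the robot and the scene stay as the last step left them, time stands still between calls to the robot, and variables do not carry over. Pictures are saved under pics/ and viewed, and the job is handed in when it is done.

```bash
ls; mkdir -p pics; python3 - <<'E'
from bench import read_state, camera
import cv2
s=read_state(); print(s)
for n in ["scene","side","wrist"]:
    c=camera(n); cv2.imwrite(f"pics/{n}0.png",c["img"][:,:,::-1])
    print(n,{k:v for k,v in c.items() if k not in("img","depth")})
E
```

```text
pics
{'time': 0.0, 'joint_positions': array([ 1.20238497,  0.33286694, -0.06468575,  1.46093634,  0.02157822,
        1.3499381 , -0.08847096]), 'joint_vel': array([-0.00207156,  0.00246325,  0.0016518 ,  0.00089034,  0.00130021,
       -0.00097653, -0.00039514]), 'joint_torque': array([ 7.77912101e-04, -6.23250747e+01,  2.52855476e-02, -3.89897275e+01,
       -6.12718030e-02,  3.97577626e-02,  1.31271231e-04]), 'ee_pos': array([ 0.21170684, -0.58762721,  0.22175937]), 'eef_rot': array([ 9.85086033e-01,  1.72060976e-01, -1.50922598e-04, -7.11305623e-04]), 'ft_force': array([0.34811242, 0.79671151, 0.33190829]), 'torque': array([ 0.0182378 , -0.02868003, -0.03420208]), 'width': 0.08705979209175269}
scene {'fx': 398.095652645695, 'fy': 398.095652645695, 'cx': 254.9282118412209, 'cy': 192.29483289598323, 'position': array([ 1.17745732, -0.22471919,  0.91930389]), 'orientation': array([ 0.75407327,  0.55432104, -0.20437176, -0.28693879])}
side {'fx': 397.11883750448135, 'fy': 397.11883750448135, 'cx': 253.13477060001338, 'cy': 199.1417927088703, 'position': array([0.08061435, 0.70679902, 0.58648601]), 'orientation': array([-0.23078988,  0.83389549, -0.47952945,  0.14630738])}
wrist {'fx': 327.14617881956326, 'fy': 327.14617881956326, 'cx': 251.3277105332898, 'cy': 193.63121423145517, 'tool_from_camera': array([[-5.48855199e-04, -9.63482249e-01, -2.67771647e-01,
         7.32282220e-02],
       [ 9.99999579e-01, -7.25857814e-04,  5.62031689e-04,
        -1.46541120e-04],
       [-7.35871698e-04, -2.67771226e-01,  9.63482241e-01,
        -1.62656598e-01],
       [ 0.00000000e+00,  0.00000000e+00,  0.00000000e+00,
         1.00000000e+00]])}
```

View pics/scene0.png

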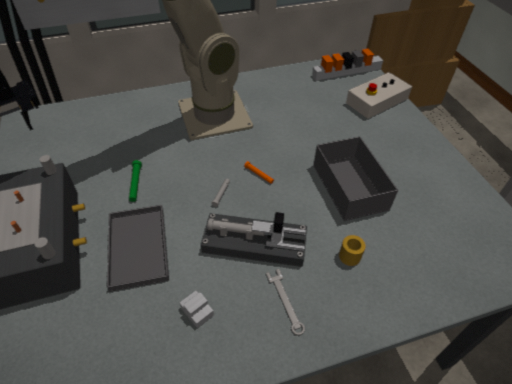

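View pics/side0.png

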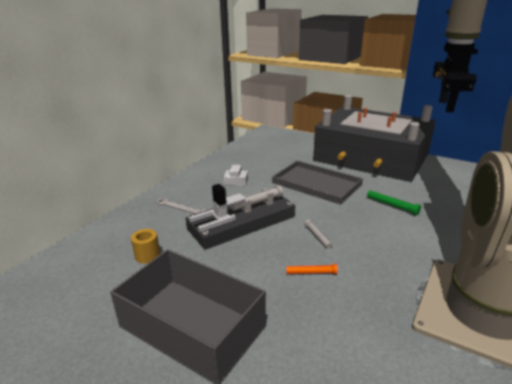

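View pics/wrist0.png

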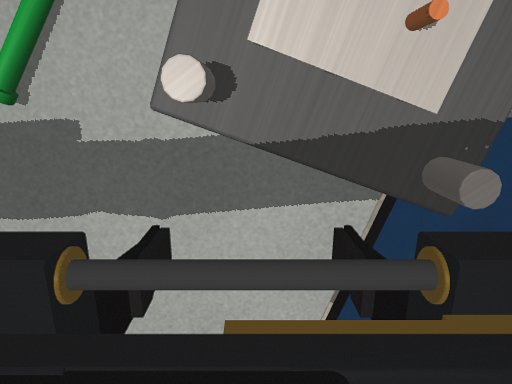

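```bash
cat > h.py <<'E'
import numpy as np, cv2
from scipy.spatial.transform import Rotation as R
from bench import read_state, camera
def pose(c,s=None):
    if "position" in c: return R.from_quat(c["orientation"]).as_matrix(),np.array(c["position"])
    T=c["tool_from_camera"]; Rt=R.from_quat(s["eef_rot"]).as_matrix()
    return Rt@T[:3,:3], Rt@T[:3,3]+s["ee_pos"]
def cloud(c,s=None):
    M,p=pose(c,s); v,u=np.mgrid[:384,:512]; d=c["depth"]
    P=np.stack([(u-c["cx"])/c["fx"]*d,(v-c["cy"])/c["fy"]*d,d],-1)
    return P@M.T+p
def onplane(c,u,v,z,s=None):
    M,p=pose(c,s); r=M@np.array([(u-c["cx"])/c["fx"],(v-c["cy"])/c["fy"],1]); return p+r*(z-p[2])/r[2]
def proj(c,X,s=None):
    M,p=pose(c,s); q=(np.atleast_2d(X)-p)@M
    return np.stack([q[:,0]/q[:,2]*c["fx"]+c["cx"],q[:,1]/q[:,2]*c["fy"]+c["cy"]],-1)
E
python3 - <<'E'
from h import *
c=camera("scene"); 
im=c["img"][:,:,::-1]
cv2.imwrite("pics/hold.png",cv2.resize(im[200:275,190:320],None,fx=6,fy=6,interpolation=cv2.INTER_CUBIC))
cv2.imwrite("pics/tray.png",cv2.resize(im[195:295,95:180],None,fx=6,fy=6,interpolation=cv2.INTER_CUBIC))
P=cloud(c)
z=P[...,2]
# holder top face
sub=np.zeros_like(z,bool); sub[205:270,195:315]=1
m=sub&(abs(z-0.040)<0.006)
pts=P[m]; print(len(pts), pts.mean(0), cv2.minAreaRect((pts[:,:2]*1000).astype(np.float32)))
m=sub&(z>0.1); print(P[m].min(0),P[m].max(0),P[m].mean(0))
m=sub&(z>0.08);print(P[m].min(0),P[m].max(0))
print("bench z",np.median(z[300:340,100:150]))
E
```

```text
2288 [ 0.60092492 -0.03633262  0.03885604] ((588.951416015625, -32.35459899902344), (274.77227783203125, 111.68675231933594), 63.446529388427734)
[ 0.59558739 -0.22471919  0.10036007] [1.17745732 0.03936996 0.91930389] [ 0.69650146 -0.01303225  0.23079033]
[ 0.57340001 -0.22471919  0.08017162] [1.17745732 0.03936996 0.91930389]
bench z -0.001082837464977171
```

View pics/hold.png

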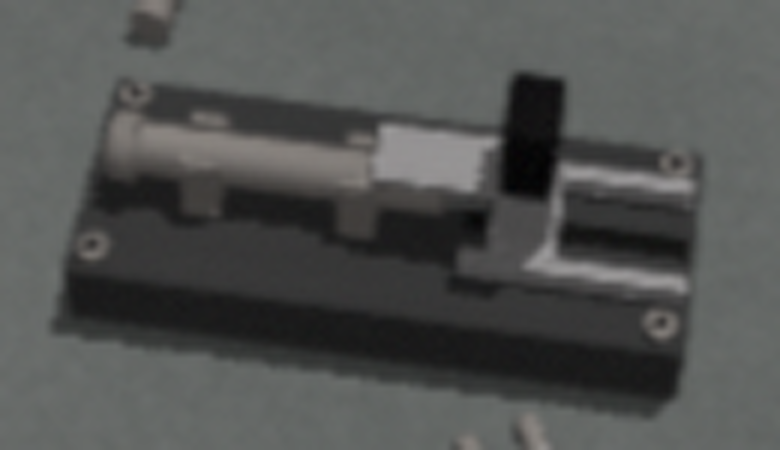

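View pics/tray.png

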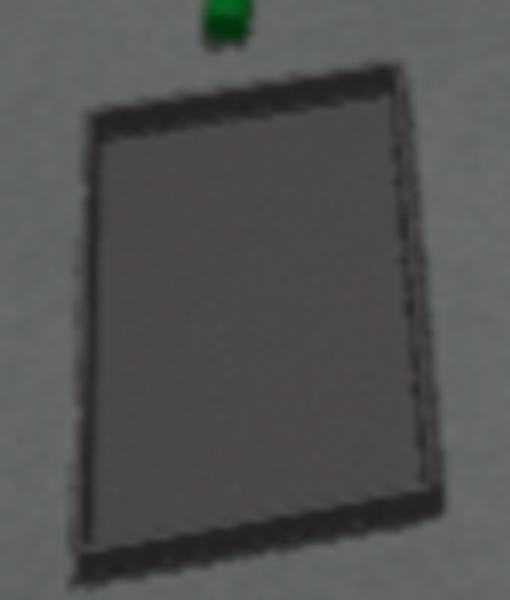

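```bash
python3 - <<'E'
from h import *
np.set_printoptions(precision=4,suppress=True)
c=camera("scene"); P=cloud(c); z=P[...,2]
cor=np.array([onplane(c,190+(x+.5)/6-.5,200+(y+.5)/6-.5,.04)[:2] for x,y in [(122,82),(703,155),(686,362),(67,288)]])
print(cor,cor.mean(0)); 
for i in range(4): d=cor[(i+1)%4]-cor[i]; print(np.hypot(*d),np.degrees(np.arctan2(d[1],d[0])))
th=np.radians(63.4); A=np.array([[np.cos(th),-np.sin(th)],[np.sin(th),np.cos(th)]])
O=np.array([.589,-.0324])-A@[.0075,0]; print("O",O)
L=(P[...,:2]-O)@A
near=(abs(L[...,0])<.2)&(abs(L[...,1])<.06)
for lo,hi in [(.055,.072),(.074,.079),(.079,.088),(.095,.125),(.124,.14)]:
    m=near&(z>lo)&(z<hi); l=L[m]; print(lo,hi,len(l),np.percentile(l,[1,50,99],axis=0).round(4).tolist(), np.median(z[m]))
# tray
cor=np.array([onplane(c,95+(x+.5)/6-.5,195+(y+.5)/6-.5,.024)[:2] for x,y in [(90,112),(401,66),(443,488),(76,553)]])
print(cor,cor.mean(0)); 
for i in range(4): d=cor[(i+1)%4]-cor[i]; print(np.hypot(*d),np.degrees(np.arctan2(d[1],d[0])))
s=camera("side")
for n,cc in (("scene",c),("side",s)):
    H=lambda x,y,zz:np.r_[O+A@[x,y],zz]
    im=cc["img"].copy()
    for X in [H(-.13,-.055,.04),H(.145,-.055,.04),H(.145,.055,.04),H(-.13,.055,.04),H(-.04,0,.074),H(-.115,0,.074),H(.035,0,.074)]:
        q=proj(cc,X)[0]; print(n,q); cv2.circle(im,tuple(int(round(t)) for t in q),1,(255,0,0),-1)
    x0,y0=(190,200) if n=="scene" else (175,170)
    cv2.imwrite(f"pics/ov_{n}.png",cv2.resize(im[y0:y0+80,x0:x0+130,::-1],None,fx=6,fy=6,interpolation=cv2.INTER_CUBIC))
E
```

```text
[[ 0.4823 -0.1279]
 [ 0.6018  0.1158]
 [ 0.7013  0.0668]
 [ 0.5866 -0.1771]] [ 0.593  -0.0306]
0.271380943324572 63.879204277195434
0.11089720974447391 -26.225755094110355
0.26949961337792144 -115.18765272438824
0.11529875236006858 154.730939515973
O [ 0.5856 -0.0391]
0.055 0.072 406 [[-0.1163, -0.0153], [-0.0439, -0.0084], [0.0784, 0.0137]] 0.06762264863749656
0.074 0.079 65 [[-0.1157, -0.0153], [-0.0453, -0.0025], [0.0803, 0.0133]] 0.07571457448534102
0.079 0.088 217 [[0.0021, -0.0151], [0.0306, -0.0015], [0.0793, 0.016]] 0.0824512039973383
0.095 0.125 77 [[0.0569, -0.0183], [0.0691, -0.0158], [0.0806, 0.0143]] 0.11195525475301993
0.124 0.14 114 [[0.057, -0.0167], [0.0689, -0.0008], [0.0802, 0.0183]] 0.12798776204900586
[[ 0.3857 -0.3986]
 [ 0.4008 -0.2537]
 [ 0.6347 -0.2722]
 [ 0.62   -0.4209]] [ 0.5103 -0.3364]
0.1457359611240839 84.04727241876877
0.23466518874760972 -4.531421945054271
0.14941981060728426 -95.66923049731089
0.23534202756040218 174.56793677765023
scene [198.844 244.796]
scene [303.3673 259.5045]
scene [306.4753 225.3511]
scene [208.5852 212.3935]
scene [236.0912 224.9633]
scene [208.284  221.2215]
scene [264.2834 228.7569]
side [272.5166 188.1653]
side [184.5747 216.3736]
side [202.8819 236.8994]
side [295.4493 204.1793]
side [256.0743 194.0226]
side [279.2803 186.5611]
side [231.3456 201.9738]
```

View pics/ov_scene.png

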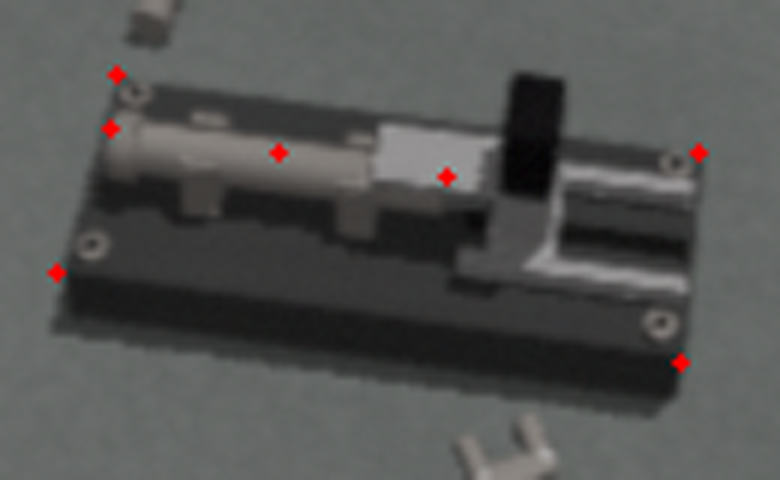

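View pics/ov_side.png

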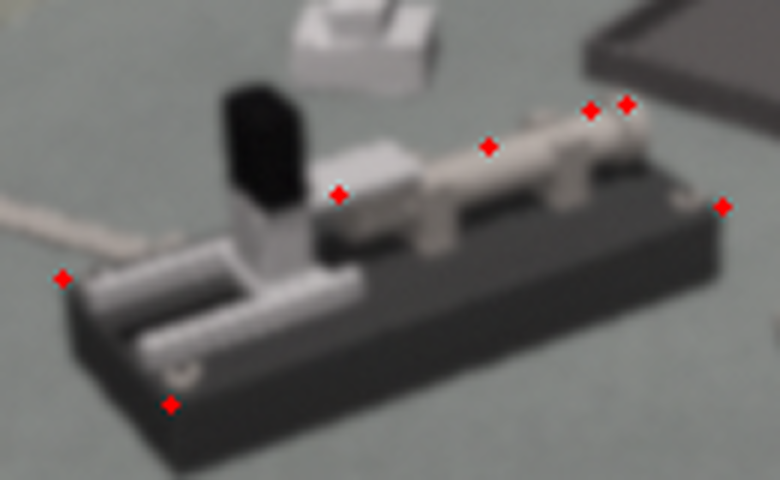

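```bash
cat >> h.py <<'E'
TH=np.radians(63.4); A=np.array([[np.cos(TH),-np.sin(TH)],[np.sin(TH),np.cos(TH)]]); O=np.array([.5856,-.0391])
def H(x,y,z): return np.r_[O+A@[x,y],z]
def go(X,yawdeg=63.4):
    s=read_state(); M=R.from_quat(s["eef_rot"]).as_matrix(); d=M.T@(np.array(X)-s["ee_pos"])
    y=np.radians(yawdeg); T=np.array([[np.cos(y),np.sin(y),0],[np.sin(y),-np.cos(y),0],[0,0,-1]])
    print("t",s["time"],"pos",s["ee_pos"].round(4),"units",(d/.04).round(3),"rot",(R.from_matrix(M.T@T).as_rotvec(degrees=True)/120).round(4),"F",s["ft_force"].round(1),"w",round(s["width"],4))
E
python3 -m inch '[[0.6,-0.6,0,0,0,-0.073],[0.6,-0.6,0,0,0,-0.073],[0.6,-0.6,0,0,0,-0.073],[0.6,-0.6,0,0,0,-0.073],[0.6,-0.6,0,0,0,-0.073]]' -1 20
python3 -c "
from h import *
go(H(.025,0,.2)); print(read_state()['joint_positions'].round(2))"
```

```text
time: 0.92
ee_pos: [0.2342, -0.4225, 0.2226]
eef_rot: [0.848, 0.53, -0.0, 0.0]
ft_force: [0.0, 0.1, 0.7]
width: 0.045
t 0.925 pos [ 0.2342 -0.4225  0.2226] units [13.094  3.687  0.563] rot [0.0001 0.0001 0.0046] F [0.  0.1 0.7] w 0.045
[ 1.18  0.03 -0.22  1.81  0.01  1.3   0.51]
```

```bash
python3 -m inch '[[0.5,0.7,0,0,0,0.0046],[0.8,0.6,0,0,0,0],[0.8,0.6,0,0,0,0],[0.8,0.6,0,0,0,0],[0.8,0.6,0,0,0,0]]'
python3 -m inch '[[0.9,0.3,0,0,0,0],[0.9,0.2,0,0,0,0],[0.9,0,0,0,0,0],[0.9,0,0,0,0,0],[0.9,0,0,0,0,0]]'
python3 - <<'E'
from h import *
go(H(.025,0,.2)); go(H(-.04,0,.2))
print(read_state()['joint_positions'].round(2))
E
```

```text
time: 1.55
ee_pos: [0.4126, -0.347, 0.2227]
eef_rot: [0.852, 0.523, -0.0, 0.0]
ft_force: [0.6, -1.1, 0.5]
width: 0.0017
time: 2.17
ee_pos: [0.5113, -0.1952, 0.2226]
eef_rot: [0.852, 0.523, -0.0, 0.0]
ft_force: [-0.1, 0.4, -0.4]
width: 0.0004
t 2.175 pos [ 0.5113 -0.1952  0.2226] units [ 4.946 -0.117  0.564] rot [ 0.0001  0.0001 -0.0029] F [-0.1  0.4 -0.4] w 0.0004
t 2.175 pos [ 0.5113 -0.1952  0.2226] units [ 3.321 -0.107  0.565] rot [ 0.0001  0.0001 -0.0029] F [-0.1  0.4 -0.4] w 0.0004
[ 0.73  0.2  -0.51  1.65  0.1   1.32 -0.27]
```

```bash
python3 -m inch '[[0.8,0,0,0,0,-0.0029],[0.8,-0.05,0,0,0,0],[0.8,-0.05,0,0,0,0],[0.6,0,0,0,0,0],[0,0,0,0,0,0]]'
python3 - <<'E'
from h import *
s=read_state(); c=camera("wrist"); im=c["img"].copy()
for X in [H(-.04,0,.074),H(-.115,0,.078),H(.035,0,.074),H(.057,-.018,.13),H(.057,.018,.13),H(-.13,-.055,.04),H(-.13,.055,.04)]:
    q=proj(c,X,s)[0]; print(q.round(1)); cv2.circle(im,tuple(int(round(t)) for t in q),3,(255,0,0),1)
cv2.imwrite("pics/w1.png",im[:,:,::-1])
P=cloud(c,s); L=(P[...,:2]-O)@A; z=P[...,2]
for lo,hi in [(.055,.076),(.0795,.088),(.124,.14)]:
    m=(z>lo)&(z<hi)&(abs(L[...,1])<.03)&(L[...,0]>-.15)&(L[...,0]<.12); l=L[m]; print(lo,len(l),np.percentile(l,[1,50,99],axis=0).round(4).tolist(),np.median(z[m]) if m.any() else 0)
for a in np.arange(-.1,.0,.01):
    m=(z>.064)&(z<.08)&(abs(L[...,0]-a)<.005)&(abs(L[...,1])<.02)
    if m.sum()>20: print(a.round(3),m.sum(),L[m][:,1].min().round(4),L[m][:,1].max().round(4),z[m].max().round(4))
go(H(.025,0,.095))
E
```

```text
time: 2.8
ee_pos: [0.5616, -0.0851, 0.2225]
eef_rot: [0.85, 0.527, 0.0, -0.0]
ft_force: [-1.0, 0.5, 1.4]
width: 0.0004
[252.2 168.6]
[252. 242.]
[252.5  87.1]
[277.8  51.6]
[228.   51.5]
[300.1 240.6]
[203.6 240.4]
0.055 2710 [[-0.0995, -0.013], [-0.0463, 0.0021], [0.0022, 0.017]] 0.07310756427966006
0.0795 2234 [[0.0038, -0.0127], [0.0321, 0.0022], [0.0581, 0.0165]] 0.08446051147926212
0.124 1786 [[0.0579, -0.0153], [0.0692, 0.0021], [0.0813, 0.0193]] 0.13009194175521632
-0.1 115 -0.0094 0.0135 0.0757
-0.09 209 -0.0094 0.0135 0.0754
-0.08 255 -0.0131 0.0172 0.0768
-0.07 330 -0.0139 0.0174 0.0769
-0.06 224 -0.009 0.0133 0.0765
-0.05 228 -0.0099 0.0132 0.0756
-0.04 233 -0.0098 0.0131 0.0762
-0.03 242 -0.0096 0.0131 0.0754
-0.02 251 -0.0096 0.013 0.0759
-0.01 323 -0.0138 0.0174 0.077
t 2.85 pos [ 0.5612 -0.0869  0.2225] units [1.966 0.013 3.186] rot [-0.0001  0.0001  0.0007] F [-0.1 -1.1 -0.4] w 0.0005
```

View pics/w1.png

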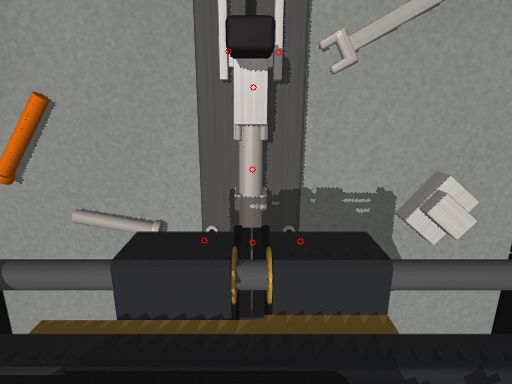

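```bash
python3 -m inch '[[0.7,0,0,0,0,0],[0.7,0,0,0,0,0],[0.55,0,0.4,0,0,0],[0,0,0.7,0,0,0],[0,0,0.7,0,0,0]]'
python3 -m inch '[[0,0,0.7,0,0,0],[0,0,0.5,0,0,0],[0,0,0.2,0,0,0],[0,0,0,0,0,0]]'
python3 -c "
from h import *
go(H(.057,0.001,.095))"
```

```text
time: 3.48
ee_pos: [0.596, -0.019, 0.1497]
eef_rot: [0.851, 0.525, -0.0, 0.0]
ft_force: [0.2, -0.0, 0.7]
width: 0.0003
time: 3.98
ee_pos: [0.5962, -0.0178, 0.0946]
eef_rot: [0.851, 0.525, -0.0, 0.0]
ft_force: [0.4, 0.9, -0.2]
width: 0.0003
t 3.975 pos [ 0.5962 -0.0178  0.0946] units [ 0.83  -0.024 -0.009] rot [ 0.      0.     -0.0001] F [ 0.4  0.9 -0.2] w 0.0003
```

```bash
python3 -m inch '[[0.3,-0.02,0,0,0,0],[0.2,0,0,0,0,0],[0.2,0,0,0,0,0],[0.2,0,0,0,0,0],[0.2,0,0,0,0,0]]'
python3 -m inch '[[0.2,0,0,0,0,0],[0.2,0,0,0,0,0],[0.1,0,0,0,0,0],[0.1,0,0,0,0,0]]'
python3 -c "
from h import *
go(H(.11,0.001,.095))"
```

```text
time: 4.6
ee_pos: [0.6154, 0.0223, 0.0946]
eef_rot: [0.851, 0.525, -0.0, 0.0]
ft_force: [-1.5, -2.7, 2.2]
width: 0.0003
time: 5.1
ee_pos: [0.6259, 0.0438, 0.0945]
eef_rot: [0.851, 0.526, -0.0, 0.0]
ft_force: [-1.6, -2.6, 1.8]
width: 0.0005
t 5.1 pos [0.6259 0.0438 0.0945] units [ 0.445  0.001 -0.012] rot [0.     0.0001 0.    ] F [-1.6 -2.6  1.8] w 0.0005
```

Force ~3 N: sliding. Continue to the stop in small steps.

```bash
python3 -m inch '[[0.1,0,0,0,0,0],[0.08,0,0,0,0,0],[0.05,0,0,0,0,0]]'
python3 -m inch '[[0.05,0,0,0,0,0],[0.05,0,0,0,0,0]]'
python3 -m inch '[[0.04,0,0,0,0,0],[0.04,0,0,0,0,0]]'
python3 -c "
from h import *
go(H(.11,0.001,.095))"
```

```text
time: 5.48
ee_pos: [0.6296, 0.051, 0.0945]
eef_rot: [0.851, 0.525, -0.001, 0.0]
ft_force: [-6.5, -8.2, 7.7]
width: 0.0004
time: 5.72
ee_pos: [0.6297, 0.0512, 0.0945]
eef_rot: [0.852, 0.524, -0.004, 0.001]
ft_force: [-18.8, -18.9, 17.5]
width: 0.0001
time: 5.98
ee_pos: [0.6298, 0.0512, 0.0944]
eef_rot: [0.852, 0.523, -0.006, 0.002]
ft_force: [-27.1, -25.7, 24.2]
width: 0.0009
t 5.975 pos [0.6298 0.0512 0.0944] units [ 0.238 -0.003 -0.017] rot [-0.0017  0.0062 -0.0023] F [-27.1 -25.7  24.2] w 0.0009
```

```bash
python3 -m inch '[[-0.3,0,0,0,0,0],[-0.5,0,0,0,0,0],[-0.3,0,-0.5,0,0,0],[0,0,-0.9,0,0,0],[0,0,-0.9,0,0,0]]' 
python3 - <<'E'
from h import *
go(H(-.04,0.001,.15))
s=camera("scene"); P=cloud(s); L=(P[...,:2]-O)@A; z=P[...,2]
m=(z>.124)&(z<.135)&(abs(L[...,1])<.025)&(L[...,0]>0)&(L[...,0]<.15); print(np.percentile(L[m],[1,50,99],axis=0))
cv2.imwrite("pics/s2.png",cv2.resize(s["img"][180:280,180:320,::-1],None,fx=5,fy=5,interpolation=cv2.INTER_CUBIC))
E
```

```text
time: 6.6
ee_pos: [0.6135, 0.0189, 0.1891]
eef_rot: [0.851, 0.526, 0.001, 0.0]
ft_force: [0.5, -0.1, 0.0]
width: 0.0004
t 6.6 pos [0.6135 0.0189 0.1891] units [-2.609 -0.     0.975] rot [ 0.0005 -0.0005  0.    ] F [ 0.5 -0.1  0. ] w 0.0004
[[ 0.11041119 -0.01627816]
 [ 0.12206855  0.0007699 ]
 [ 0.13362832  0.02004459]]
```

View pics/s2.png

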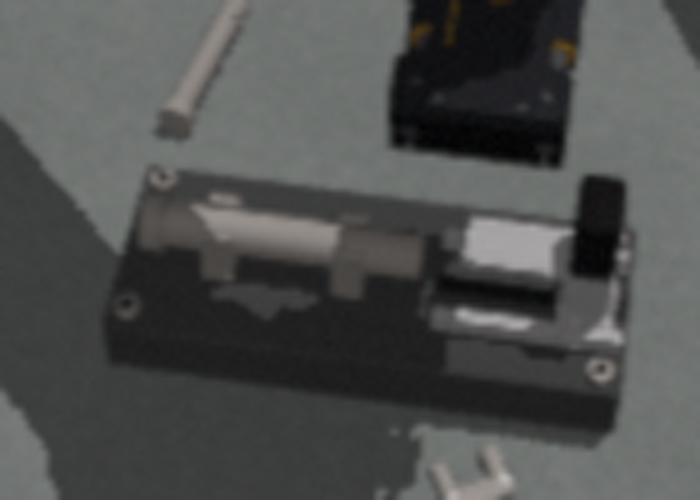

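The picture shows the grip at crop (600,225), at the end of its slot, and the pin's end (420,255) clear of the tongue tip (450,245). Next I move over the pin and open the jaws.

```bash
python3 -m inch '[[-0.7,0,0,0,0,0],[-0.7,0,0,0,0,0],[-0.7,0,0,0,0,0],[-0.51,0,0,0,0,0],[0,0,0,0,0,0]]' 0.45
python3 - <<'E'
from h import *
go(H(-.04,0.001,.051))
s=read_state(); c=camera("wrist"); 
P=cloud(c,s); M=R.from_quat(s["eef_rot"]).as_matrix(); T=(P-s["ee_pos"])@M; z=P[...,2]
for a in np.arange(-.0,.09,.01):
    m=(z>.064)&(z<.09)&(abs(T[...,0]-a)<.005)&(abs(T[...,1])<.025)
    if m.sum()>20: print(a.round(3),m.sum(),T[m][:,1].min().round(4),T[m][:,1].max().round(4),z[m].max().round(4))
cv2.imwrite("pics/w2.png",c["img"][:,:,::-1])
E
```

```text
time: 7.28
ee_pos: [0.5666, -0.076, 0.1877]
eef_rot: [0.851, 0.524, 0.0, 0.001]
ft_force: [1.2, 0.8, 1.0]
width: 0.0424
t 7.275 pos [ 0.5666 -0.076   0.1877] units [ 0.038 -0.018  3.416] rot [ 0.0007  0.0001 -0.0012] F [1.2 0.8 1. ] w 0.0424
-0.0 282 -0.0129 0.0097 0.0756
0.01 297 -0.0128 0.0096 0.075
0.02 287 -0.0135 0.0095 0.0754
0.03 369 -0.0173 0.0134 0.0765
0.04 442 -0.0173 0.0134 0.0766
0.05 338 -0.0174 0.0134 0.0762
0.06 330 -0.0131 0.01 0.0761
0.07 342 -0.0129 0.0099 0.0762
0.08 27 -0.0128 0.009 0.0745
```

View pics/w2.png

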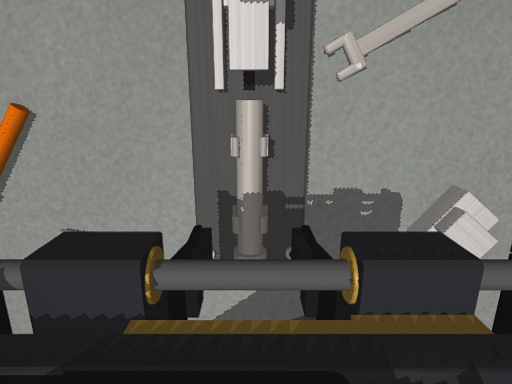

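```bash
python3 -m inch '[[0.03,-0.035,0.6,0,0,-0.001],[0,0,0.7,0,0,0],[0,0,0.7,0,0,0],[0,0,0.6,0,0,0],[0,0,0.4,0,0,0]]' 0.45
python3 -c "
from h import *
go(H(-.04,0.001,.051))"
```

```text
time: 7.95
ee_pos: [0.5663, -0.0711, 0.0658]
eef_rot: [0.85, 0.527, 0.0, -0.0]
ft_force: [0.2, -0.5, 0.6]
width: 0.0629
t 7.95 pos [ 0.5663 -0.0711  0.0658] units [-0.068  0.049  0.37 ] rot [-0.0003 -0.0003  0.0019] F [ 0.2 -0.5  0.6] w 0.0629
```

```bash
python3 -m inch '[[-0.06,0.025,0.15,0,0,0],[0,0,0.15,0,0,0],[0,0,0.06,0,0,0],[0,0,0,0,0,0]]'
python3 -c "
from h import *
go(H(-.04,0.002,.051))"
```

```text
time: 8.45
ee_pos: [0.5661, -0.0753, 0.0525]
eef_rot: [0.85, 0.526, 0.0, 0.0]
ft_force: [-0.1, 0.3, -0.4]
width: 0.0634
t 8.45 pos [ 0.5661 -0.0753  0.0525] units [ 0.026 -0.019  0.037] rot [ 0.0003 -0.0001  0.0011] F [-0.1  0.3 -0.4] w 0.0634
```

```bash
python3 -m inch '[[0.02,-0.015,0.04,0,0,0],[0,0,0,0,0,0],[0,0,0,0,0,0],[0,0,0,0,0,0]]' -1 60
python3 -m inch '[[0,0,0,0,0,0],[0,0,0,0,0,0],[0,0,0,0,0,0]]'
```

```text
time: 8.95
ee_pos: [0.5657, -0.0743, 0.0506]
eef_rot: [0.85, 0.526, 0.0, 0.0]
ft_force: [0.3, -0.2, -0.0]
width: 0.031
time: 9.32
ee_pos: [0.5657, -0.0743, 0.0506]
eef_rot: [0.85, 0.526, 0.0, 0.0]
ft_force: [-0.2, 0.1, -0.2]
width: 0.0224
```

```bash
python3 -m inch '[[0,0,-0.03,0,0,0],[0,0,-0.04,0,0,0],[0,0,-0.05,0,0,0],[0,0,-0.05,0,0,0],[0,0,-0.05,0,0,0]]'
python3 -m inch '[[0,0,-0.1,0,0,0],[0,0,-0.15,0,0,0],[0,0,-0.2,0,0,0],[0,0,0,0,0,0]]'
python3 - <<'E'
from h import *
c=camera("side"); cv2.imwrite("pics/sd3.png",cv2.resize(c["img"][120:260,160:330,::-1],None,fx=4,fy=4,interpolation=cv2.INTER_CUBIC))
E
```

```text
time: 9.95
ee_pos: [0.5654, -0.0743, 0.0593]
eef_rot: [0.85, 0.526, -0.0, -0.0]
ft_force: [0.0, -0.2, -8.7]
width: 0.023
time: 10.45
ee_pos: [0.5666, -0.0743, 0.0787]
eef_rot: [0.85, 0.526, 0.001, 0.001]
ft_force: [-0.4, 0.0, -3.1]
width: 0.0229
```

View pics/sd3.png

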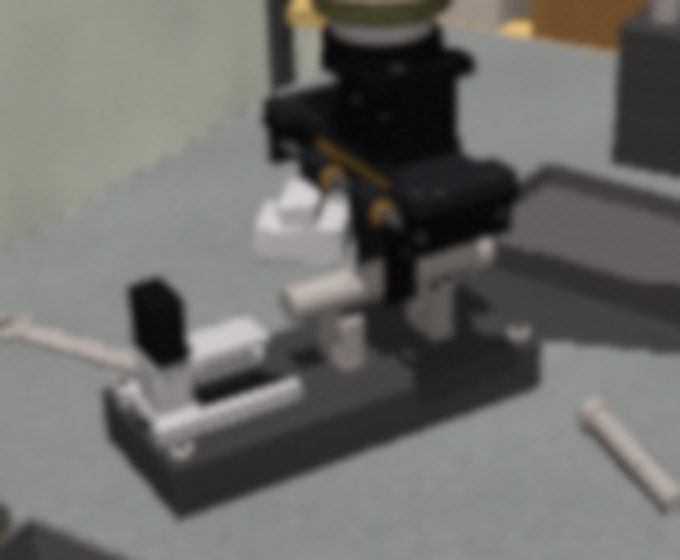

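```bash
python3 -m inch '[[0,0,-0.5,0,0,0],[0,0,-0.7,0,0,0],[0,0,-0.7,0,0,0],[0,0,-0.6,0,0,0],[0,0,-0.2,0,0,0]]'
python3 - <<'E'
from h import *
np.set_printoptions(precision=4,suppress=True)
go([.51,-.336,.15],-5.3)
c=camera("scene"); P=cloud(c); x,y,z=P[...,0],P[...,1],P[...,2]
m=(z>.05)&(z<.2)&(y<-.3)&(x>.2)&(x<.9); m[:,170:]=0
print("mould",P[m].min(0),P[m].max(0), P[m][P[m][:,1].argmax()])
m=(z>.02)&(z<.028)&(x>.35)&(x<.67)&(y<-.22)&(y>-.45); m[:200]=0;m[295:]=0; m[:,:100]=0;m[:,175:]=0
print(m.sum(),cv2.minAreaRect((P[m][:,:2]*1000).astype(np.float32)))
m=(z>.001)&(z<.008)&(x>.35)&(x<.67)&(y<-.22)&(y>-.45); m[:200]=0;m[295:]=0; m[:,:100]=0;m[:,175:]=0
m=cv2.erode(m.astype(np.uint8),np.ones((3,3)))>0
print(m.sum(),cv2.minAreaRect((P[m][:,:2]*1000).astype(np.float32)),np.median(z[m]))
E
```

```text
time: 11.12
ee_pos: [0.5666, -0.0742, 0.1878]
eef_rot: [0.85, 0.526, 0.001, 0.001]
ft_force: [-0.4, -0.0, -4.5]
width: 0.0228
t 11.125 pos [ 0.5666 -0.0742  0.1878] units [-6.491  1.649  0.945] rot [ 0.0011 -0.0012  0.5736] F [-0.4 -0.  -4.5] w 0.0228
mould [ 0.2497 -0.6548  0.05  ] [ 0.5945 -0.4601  0.1828] [ 0.3733 -0.4601  0.0598]
401 ((507.6646423339844, -339.4208984375), (150.49319458007812, 241.7909698486328), 84.84185028076172)
638 ((498.6919860839844, -340.8776550292969), (133.76966857910156, 217.3542938232422), 84.5086441040039) 0.003099051390303975
```

```bash
python3 -m inch '[[-0.5,0,0,0,0,0.08],[-0.6,-0.2,0,0,0,0.083],[-0.6,0,0,0,0,0.083],[-0.6,0.2,0,0,0,0.083],[-0.5,0.4,0,0,0,0.083]]'
python3 - <<'E'
from h import *
go([.509,-.325,.1],-5.2); print(read_state()["joint_positions"].round(2))
E
```

```text
time: 11.8
ee_pos: [0.4907, -0.1667, 0.1847]
eef_rot: [0.993, 0.12, -0.001, -0.0]
ft_force: [0.0, -0.5, -3.5]
width: 0.0224
t 11.8 pos [ 0.4907 -0.1667  0.1847] units [-0.496  3.955  2.115] rot [-0.0002  0.0005  0.1582] F [ 0.  -0.5 -3.5] w 0.0224
[ 0.64  0.15 -0.44  1.77  0.07  1.23 -1.15]
```

```bash
python3 -m inch '[[-0.2,0.7,0,0,0,0.079],[0,0.8,0,0,0,0.079],[0,0.8,0,0,0,0],[0,0.8,0,0,0,0],[0,0.5,0,0,0,0]]'
python3 - <<'E'
from h import *
go([.509,-.325,.06],-5.2); print(read_state()["joint_positions"].round(2))
E
```

```text
time: 12.42
ee_pos: [0.4854, -0.3124, 0.1845]
eef_rot: [0.999, -0.043, -0.001, -0.0]
ft_force: [-0.1, -0.8, -4.7]
width: 0.0224
t 12.425 pos [ 0.4854 -0.3124  0.1845] units [0.619 0.263 3.111] rot [-0.0002  0.0007  0.0021] F [-0.1 -0.8 -4.7] w 0.0224
[ 0.75  0.27 -0.31  1.63  0.09  1.26 -1.23]
```

```bash
python3 -m inch '[[0.3,0.1,0.5,0,0,0.002],[0.3,0.1,0.7,0,0,0],[0,0,0.7,0,0,0],[0,0,0.7,0,0,0],[0,0,0.4,0,0,0]]'
python3 - <<'E'
from h import *
go([.509,-.325,.009],-5.2)
c=camera("side"); cv2.imwrite("pics/sd4.png",cv2.resize(c["img"][60:220,240:450,::-1],None,fx=3.5,fy=3.5,interpolation=cv2.INTER_CUBIC))
c=camera("scene"); cv2.imwrite("pics/s4.png",cv2.resize(c["img"][160:310,70:230,::-1],None,fx=4,fy=4,interpolation=cv2.INTER_CUBIC))
E
```

```text
time: 13.05
ee_pos: [0.5088, -0.3202, 0.0635]
eef_rot: [0.999, -0.044, -0.001, -0.001]
ft_force: [-0.2, -0.4, -2.5]
width: 0.0225
t 13.05 pos [ 0.5088 -0.3202  0.0635] units [0.018 0.122 1.362] rot [-0.0007  0.001   0.001 ] F [-0.2 -0.4 -2.5] w 0.0225
```

View pics/sd4.png

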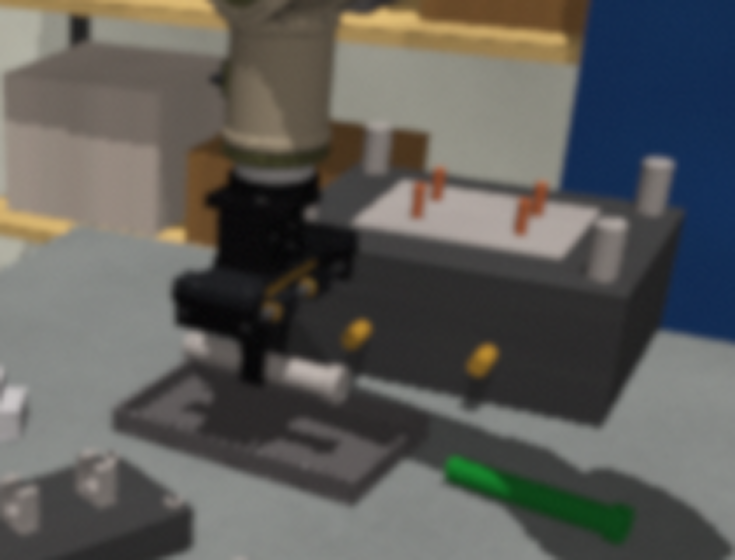

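View pics/s4.png

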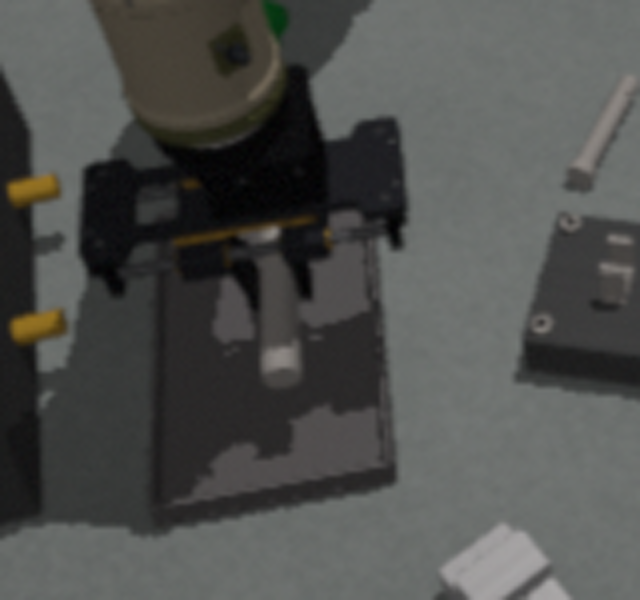

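```bash
python3 -m inch '[[0,0,0.5,0,0,0],[0,0,0.4,0,0,0],[0,0,0.2,0,0,0],[0,0,0.1,0,0,0],[0,0,0,0,0,0]]'
python3 -m inch '[[0,0,0.03,0,0,0],[0,0,0.02,0,0,0],[0,0,0,0,0,0]]'
```

```text
time: 13.78
ee_pos: [0.5095, -0.3211, 0.0174]
eef_rot: [0.999, -0.045, 0.0, 0.0]
ft_force: [0.4, 0.8, -3.5]
width: 0.0225
time: 14.15
ee_pos: [0.5095, -0.3212, 0.0155]
eef_rot: [0.999, -0.045, 0.0, 0.0]
ft_force: [-0.0, 0.2, -3.0]
width: 0.0227
```

```bash
python3 -m inch '[[0,0,0.04,0,0,0],[0,0,0.03,0,0,0],[0,0,0.03,0,0,0],[0,0,0,0,0,0]]'
python3 -m inch '[[0,0,0.03,0,0,0],[0,0,0.03,0,0,0],[0,0,0,0,0,0]]'
```

```text
time: 14.65
ee_pos: [0.5093, -0.3211, 0.0112]
eef_rot: [0.999, -0.045, -0.0, -0.0]
ft_force: [0.4, 0.2, -2.8]
width: 0.0225
time: 15.02
ee_pos: [0.5094, -0.3211, 0.0088]
eef_rot: [0.999, -0.045, -0.0, -0.0]
ft_force: [0.7, -0.3, -3.6]
width: 0.0228
```

```bash
python3 -m inch '[[0,0,0.025,0,0,0],[0,0,0,0,0,0]]'
python3 -m inch '[[0,0,0.02,0,0,0],[0,0,0,0,0,0]]'
```

```text
time: 15.28
ee_pos: [0.5096, -0.3211, 0.0081]
eef_rot: [0.999, -0.045, 0.0, 0.0]
ft_force: [0.5, -0.1, -1.9]
width: 0.0225
time: 15.52
ee_pos: [0.5098, -0.3212, 0.0074]
eef_rot: [0.999, -0.045, 0.0, 0.0]
ft_force: [0.9, 0.4, -0.9]
width: 0.0229
```

```bash
python3 -m inch '[[0,0,0.02,0,-0.007,0],[0,0,0.015,0,-0.006,0],[0,0,0,0,0,0]]'
```

```text
time: 15.9
ee_pos: [0.5095, -0.3213, 0.0065]
eef_rot: [0.999, -0.045, -0.014, -0.0]
ft_force: [-3.9, 2.5, 8.4]
width: 0.0223
```

```bash
python3 -m inch '[[0,0,-0.02,0,0,0],[0,0,0,0,0,0]]'
python3 -m inch '[[0,0,0,0,0,0],[0,0,0,0,0,0],[0,0,0,0,0,0],[0,0,0,0,0,0]]' 0.05 5
```

```text
time: 16.15
ee_pos: [0.5094, -0.3212, 0.0066]
eef_rot: [0.999, -0.045, -0.014, -0.0]
ft_force: [-1.6, -0.7, 1.7]
width: 0.0227
time: 16.65
ee_pos: [0.5095, -0.3211, 0.0066]
eef_rot: [0.999, -0.045, -0.014, -0.001]
ft_force: [-0.5, -0.4, -0.7]
width: 0.0448
```

```bash
python3 -m inch '[[0,0,-0.2,0,0,0],[0,0,-0.6,0,0,0],[0,0,-0.9,0,0,0],[0,0,-0.9,0,0,0],[0,0,-0.9,0,0,0]]'
python3 -m inch '[[-0.9,0,-0.5,0,0,0],[-0.9,0,0,0,0,0],[-0.9,-0.3,0,0,0,0],[-0.6,-0.3,0,0,0,0],[0,0,0,0,0,0]]'
python3 - <<'E'
from h import *
np.set_printoptions(precision=4,suppress=True)
go([.5,-.3,.2])
c=camera("scene"); cv2.imwrite("pics/s5.png",cv2.resize(c["img"][150:350,80:380,::-1],None,fx=2.6,fy=2.6,interpolation=cv2.INTER_CUBIC))
P=cloud(c); L=(P[...,:2]-O)@A; z=P[...,2]
m=(z>.124)&(z<.135)&(abs(L[...,1])<.025)&(L[...,0]>0)&(L[...,0]<.16); print(np.percentile(L[m],[1,50,99],axis=0))
m=(z>.0)&(z<.06)&(P[...,0]>.4)&(P[...,0]<.62)&(abs(P[...,1]+.325)<.035)&(z>.012);print(m.sum(),P[m].min(0),P[m].max(0))
w=camera("side"); cv2.imwrite("pics/sd5.png",cv2.resize(w["img"][130:280,120:440,::-1],None,fx=2.4,fy=2.4,interpolation=cv2.INTER_CUBIC))
E
```

```text
time: 17.27
ee_pos: [0.5133, -0.3214, 0.1484]
eef_rot: [0.999, -0.045, -0.013, -0.0]
ft_force: [0.2, -0.7, 0.1]
width: 0.0454
time: 17.9
ee_pos: [0.3836, -0.2855, 0.171]
eef_rot: [0.999, -0.045, -0.013, 0.0]
ft_force: [-0.2, -1.0, -0.1]
width: 0.0458
t 17.9 pos [ 0.3836 -0.2855  0.171 ] units [ 2.91   0.101 -0.802] rot [-0.0071  0.0115 -0.5711] F [-0.2 -1.  -0.1] w 0.0458
[[ 0.1107 -0.017 ]
 [ 0.1219  0.0003]
 [ 0.1333  0.0188]]
474 [ 0.4346 -0.3409  0.0124] [ 0.5865 -0.3005  0.0366]
```

View pics/s5.png

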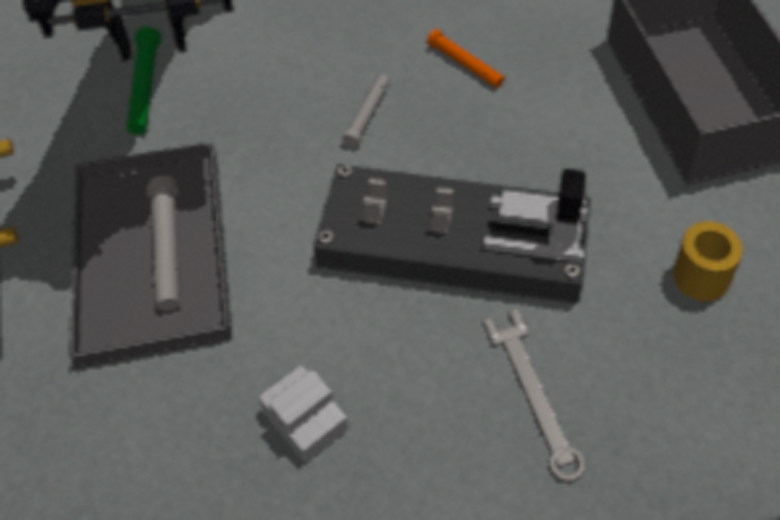

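View pics/sd5.png

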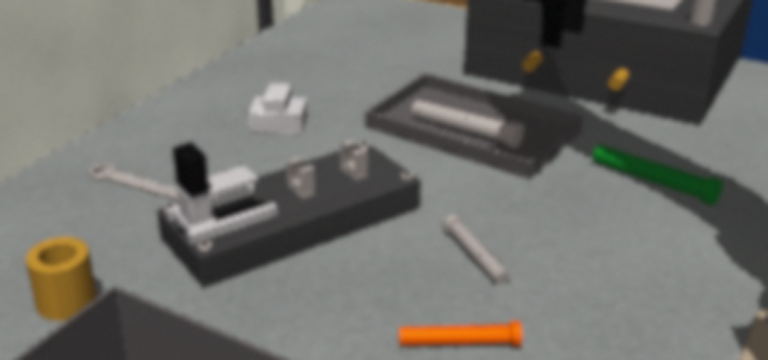

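The pin lies flat in the tray (crop 165,245). The lock grip is still at holder x = 0.122, so it is open, and the other objects look unmoved. The robot is clear of everything.

```bash
python3 -c "
from bench import *
print(close_job())"
```

```text
the job is handed in; nothing more can be done
None
```

The lock is fully open and the core pin lies flat in the shallow tray. I handed the job in at about 18 s, well under the 51 s limit.

- **Lock:** I pushed the grip with shut fingers until the force climbed at the end stop. After the placing, the camera put the grip's centre at holder x = 122 mm, where I reckoned it at full open.
- **Pin:** I lifted it straight up, with about 9 N at the one reading taken during the pull. I lowered it in small steps until the tray floor took its weight, then tilted 1.6° so both ends rested before I opened the jaws.
- **Last checks:** The pin spans x = 0.43 to 0.59 m, top at about 37 mm, as expected for the head resting on the floor. In the scene and side pictures the wrench, bush, insert and look-alike pins appeared unmoved; I did not measure them. The arm was clear of everything.
- **Disagreements:**
  - The scene and wrist cameras differed by 2–3 mm across the pin, and I went with the wrist camera.
  - The gripper read 22.4 to 23 mm on the 24 mm pin, but the hold was firm.
  - Pressing down after the tilt briefly gave about 11 N of contact force, most of which I took off before letting go. I could not tell whether the pin alone or a fingertip was touching the tray floor.
  - The wrist force reached about 44 N in total while pressing the lock's end stop, well under the 120 N limit. It was taken by the fingers rather than the gripper body.

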